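# Draw the slide gate of the blue feed hopper

## Task

Two small feed hoppers stand on the bench. Take the blue hopper's gate by its upright blue handle and draw it straight out until it meets its end stop, so that the green ball drops into the cup below; then let go of the handle. Leave the yellow hopper's gate shut.

Things in the scene. Friction and masses are not known exactly. Their poses are not given: they have to be found in the camera images.
- blue_knob (a point): Upright round blue handle at the front of the blue hopper's gate: post 16 mm thick, 89 to 150 mm above the bench, on a 28 mm foot. This point is on its axis 135 mm above the bench, a good grip height from above, and rides with the gate. z up; the gate is drawn level along this point's -x. Shut, the hopper's centre line is 75 mm from the post along +x. The hopper's rim is 165 mm high, 89 mm wide.
- blue_gate (a joint): How far the blue hopper's gate (steel blade 44 mm wide, 77 to 81 mm above the bench) is drawn, in m: 0 shut, 0.055 at the rigid end stop. Begins at 0 to 0.006, slides with about 3 N of friction, stays where left. The hopper is fixed: base 84 x 84 mm, grey cheeks, blue collar, clear funnel with blue rim; two rods and a 60 mm stop bar stick out 91 mm behind its centre line.
- yellow_gate (a joint): The same for the yellow hopper, a twin of the blue one but for its yellow collar, rim and handle; it holds a red ball.
- green_ball_center (a point): Centre of the green ball, 24 mm across. It lies on the gate blade in the blue hopper's chute (36 mm square bore on the centre line) and falls through when the blade is drawn from under it, into the clear cup fixed below (inner diameter about 48 mm, inner floor 10 mm and rim 51 mm above the bench).
Things that resemble listed ones, but are neither listed nor needed, are in the scene too. Of the things shaped like the part that bears green_ball_center, the green one is meant.

How it is judged:
At the end, for the whole second after the job is handed in: The blue gate is drawn to its end stop (within 10 mm of it: at least 45 of 55 mm), the green ball lies in the cup under the blue hopper, and the yellow gate is still shut (drawn less than 12 mm) (value of joint blue_gate above 0.045 m and value of joint yellow_gate below 0.012 m and height (world z) of green_ball_center below 0.045 m and x of green_ball_center in the frame of blue_knob between 0.1 and 0.15 m and y of green_ball_center in the frame of blue_knob between -0.022 and 0.022 m); the robot touches nothing.
It fails at once if the yellow hopper's gate is drawn open (20 mm or more) (value of joint yellow_gate above 0.02 m).
It also fails if it takes over 32 s, if anything falls off the work surface, if the arm or the gripper's body presses on something with over 40 N, if the wrist force passes 120 N, or if a joint passes its speed limit or range.

## Robot

A 6-joint arm with a two-finger parallel gripper is mounted at the origin on the work surface; the furniture and walls round the work are solid. World frame = base frame: x ahead of the robot, y to its left, z up, the work surface at z = 0. Lengths are in m, angles in rad, forces in N, time in s.
With the tool pointing down it reaches from about 0.325 to 0.775 m from the base axis. Payload 5.5 kg.
Tool frame: the origin (TCP) lies midway between the tips of the shut fingers; the grasp point (between the pads) lies manip.pinch_z behind it (manip.pinch_z is the distance from the TCP to the grasp point, in m); z points along the fingers, x is the direction in which the jaws open and shut, and the axes are right-handed (so a half turn about z gives the same grasp; the last joint's range is limited). The gripper opens to 88 mm and grips with 3 to 60 N. Pads are 20 mm wide; open, the fingers measure 115 mm over their backs; the gripper's body (75 mm by 178 mm) begins 61 mm behind the grasp point.
Start: joints at [-1.261, 0.091, 1.231, -0, 1.82, -0.057], TCP at [0.215, -0.56, 0.223] pointing down, gripper open.
Joint ranges: [-2.87, 2.87], [-0.86, 2.18], [0.17, 2.46], [-1.51, 4.65], [0.06, 2.69], [-2.65, 2.65]. Speed limits (rad/s): [2.57, 2.57, 3.01, 3.14, 3.14, 3.14].

## Interface

Orientations are given as a unit quaternion [w, x, y, z].
In Python, from plant import manip, eyes, workorder gives the robot as it stands.
- The arm moves only by the tool play_rows, never from a script. Its argument "commands" is a list of rows, each a list of 7 numbers: the closure, from -1 (fully open) to 1 (shut), then the shift along the world's x, y, z in mm, then the turn, a rotation vector about the world's x, y, z in degrees. In form: [[gripper, x, y, z, rx, ry, rz], ...]. A call has 1 to 20 rows; each row is the pose to reach, as a shift and turn from the pose measured when the call began; what a row does not reach only later rows make up. A row lasts 1/10 s, in which the tool goes at most 50 mm and 8.59 degrees, less where a joint would pass 70% of its speed; a pose out of reach is approached as far as the arm can. A call with a gripper value outside its range is refused whole. The fingers move at their own pace and stop on an object; the grip force is fixed at half the most. Time passes only in rows, so rows that repeat a pose let the fingers close. It gives the time, the measured TCP pose, the force and the opening at its end, in the units of the state.
- manip.observe(): the state, without advancing time (a new reading comes with each control period).
- eyes.get_image(name): name is "scene" or "top" or "wrist"; returns the picture (420x560x3 uint8, red, green, blue); there is no depth.
- eyes.calibration(name): a dict with "fovy" (degrees; the focal length in pixels is half the picture's height over the tangent of half this angle, whatever the lens; pixels are square), "cx", "cy" (the principal point, pixels), "world_from_camera" (4x4, takes a point from camera to world coordinates); the wrist camera has in their place "tool_from_camera" (4x4, takes a point from camera to tool coordinates, whose origin is the TCP and whose axes are the tool frame's). Camera axes: x right, y down, z forward; pixel columns grow to the right and rows downward; lengths in m; the calibration is good to about 2 mm. A picture is of the moment at which its call begins: read the wrist's pose just before it. calibration takes no time and is no camera call.
- workorder.finish_job(): hands the job in, once; it reports no verdict.
Trained networks look in the newest picture that a camera, given by its name, has taken for a name from the list of things; names that differ only in an ending like _2 or _b are one class to them, and where a whole thing is asked for, a point or a joint stands for the part that bears it (a point fixed in the world has none). Each returns a list of dicts, best first, with "confidence" (0 to 1); they miss things now and then, are a little off and sometimes report something else, mostly with a low value. They report only what shows in the picture. A call takes as long as a camera call. They do not tell look-alikes from the thing itself.
- eyes.spot_in(camera, label): "position" ([x, y, z] in m, in world coordinates, good to about 4 mm: the middle of the surface that is visible of it).
- eyes.masks_of(camera, label): "region" (420x560 bool, what is visible of it).
The state is a dict: "time_s": time; "joints": joint angles; "dq": joint speeds; "joint_efforts": joint torques, N m; "tcp_pos": TCP position; "tool_rot": TCP orientation; "ft_force": force on the tool from outside, world axes, zero at the start; "torque": the same for the moment, N m; "width": finger opening in m.
Only numpy, scipy, OpenCV 4.12 (cv2) and the standard library are available. Lean on these libraries where they do the work, as an engineer would, in place of code of your own. Each camera call takes 0.05 s, during which the arm holds its last target.

## Working session

There is one attempt and no reset: what is moved stays moved. The work goes in short steps, Python scripts to look and compute and a tool call to move; the robot and the scene stay as the last step left them, time stands still between calls to the robot, and variables do not carry over. Pictures are saved under pics/ and viewed, and the job is handed in when it is done.

Besides the shell and the picture viewer there is one more tool, called after "Call:" by a JSON object that holds its "api" and its "payload". play_rows: Moves the arm, as the interface text tells. Its arguments: {"type":"object","properties":{"commands":{"type":"array"}},"required":["commands"]}

```bash
mkdir -p pics
cat > h.py <<'E'
import numpy as np, cv2
from plant import manip, eyes, workorder
def save(n,im): cv2.imwrite('pics/'+n+'.png',im[:,:,::-1])
E
python3 - <<'E'
from h import *
for c in ['scene','top','wrist']:
    save(c+'1',eyes.get_image(c)); k=eyes.calibration(c); print(c,k['fovy'],k['cx'],k['cy'])
for c in ['scene','top']:
    for l in ['blue_knob','yellow_gate','green_ball_center']:
        print(c,l,[(np.round(d['position'],3).tolist(),round(d['confidence'],2)) for d in eyes.spot_in(c,l)])
o=manip.observe(); print(o['time_s'],o['tcp_pos'],o['tool_rot'],o['width'],manip.pinch_z)
E
```

```text
scene 52.80133486723182 283.86768092700584 205.59791135664761
top 45.341119525799215 274.0742702850259 209.4671159080556
wrist 68.93843979491545 283.16284724173477 208.7592851259759
scene blue_knob [([0.437, 0.216, 0.081], 0.93)]
scene yellow_gate [([0.478, -0.037, 0.08], 0.93)]
scene green_ball_center [([0.385, 0.165, 0.021], 0.53), ([0.463, 0.072, 0.019], 0.5), ([0.492, 0.276, 0.021], 0.48)]
top blue_knob []
top yellow_gate [([0.504, -0.057, 0.084], 0.85)]
top green_ball_center [([0.49, 0.164, 0.102], 0.5), ([0.388, 0.159, 0.019], 0.48)]
0.45 [ 0.21518087 -0.56009041  0.22256328] [-3.24378434e-05  8.24201398e-01 -5.66296789e-01 -3.86263662e-05] 0.08765890248778392 0.0187
```

View pics/scene1.png

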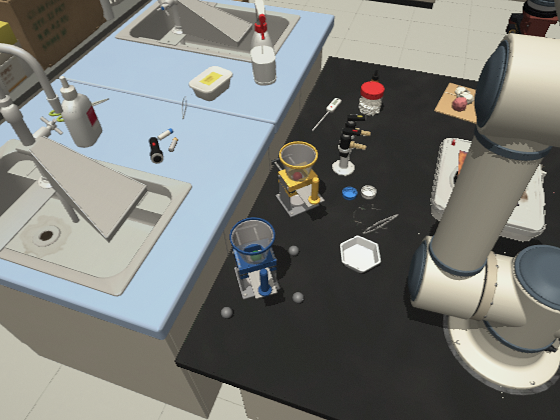

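View pics/top1.png

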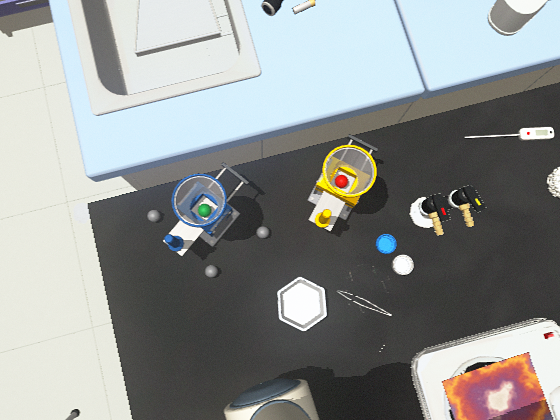

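Blue hopper: rim around (200,200) and handle near (174,241) in top, (265,280) in scene. Yellow hopper: rim (350,170) and handle (323,216) in top. The grey balls are distractors. I'll enlarge the blue hopper next.

Run:
```python
from h import *
a=cv2.imread('pics/top1.png')[150:290,130:290]; b=cv2.imread('pics/scene1.png')[200:320,200:320]
a=cv2.resize(a,None,fx=4,fy=4,interpolation=cv2.INTER_CUBIC); cv2.imwrite('pics/ta.png',a)
cv2.imwrite('pics/sa.png',cv2.resize(b,None,fx=5,fy=5,interpolation=cv2.INTER_CUBIC))
```

```text
(no output)
```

View pics/ta.png

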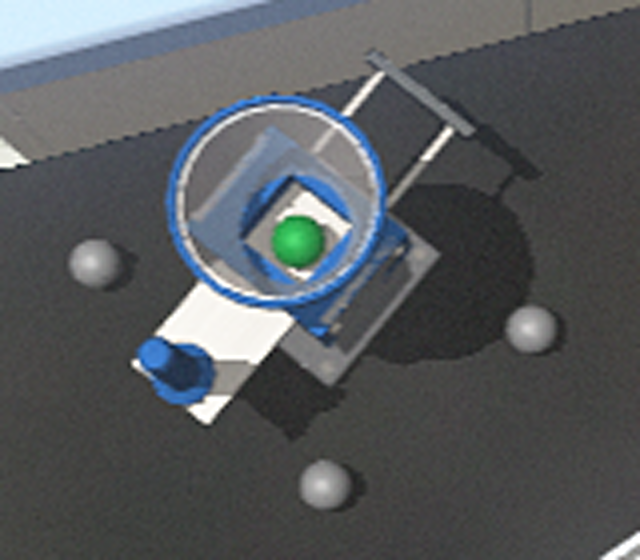

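View pics/sa.png

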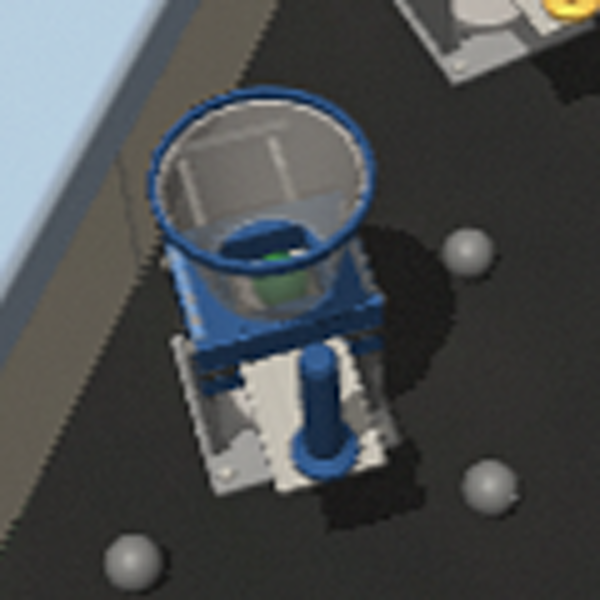

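The crop confirms the blue hopper: green ball at top (205,210), handle top at (169.5,239) and rim centre at (199,200). In scene, the handle top is (264,271.6) and the rim centre (252.4,235.6).

```bash
cat >> h.py <<'E'
def ray(c,u,v,W=None):
    k=eyes.calibration(c); f=210/np.tan(np.radians(k['fovy'])/2)
    T=np.array(k['world_from_camera']) if W is None else W
    return T[:3,3],T[:3,:3]@np.array([(u-k['cx'])/f,(v-k['cy'])/f,1])
def atz(c,u,v,z,W=None):
    o,d=ray(c,u,v,W); return o+d*(z-o[2])/d[2]
E
python3 - <<'E'
from h import *
k=atz('top',169.5,239,.150);r=atz('top',199.2,200,.165)
print('top knob',k,'foot',atz('top',175.3,243.2,.087),'rim',r,'ball',atz('top',204.5,210.2,.093))
k2=atz('scene',264,271.6,.150);r2=atz('scene',252.4,235.6,.165)
print(k2,atz('scene',264.7,290,.087),r2)
b=lambda p,q:(np.linalg.norm((p-q)[:2]),np.degrees(np.arctan2((p-q)[1],(p-q)[0])))
print(b(k,r),b(k2,r2))
# base edges / stop bar in top
s1=atz('top',130+372/4,150+55/4,.079);s2=atz('top',130+470/4,150+130/4,.079);print('bar',(s1+s2)/2,b(s1,s2)); print(b(k,(s1+s2)/2))
p=[(440,254),(332,384)];a,c=[atz('top',130+x/4,150+y/4,.006) for x,y in p];print('base',b(c,a))
p=[(132,366),(208,425)];a,c=[atz('top',130+x/4,150+y/4,.081) for x,y in p];print('blade end',b(c,a))
E
```

```text
top knob [0.43146551 0.21580879 0.15      ] foot [0.43203444 0.21735188 0.087     ] rim [0.49296191 0.16721022 0.165     ] ball [0.48947729 0.16696186 0.093     ]
[0.43123595 0.21780061 0.15      ] [0.43045853 0.22093103 0.087     ] [0.49145452 0.17097038 0.165     ]
(np.float64(0.07838129460707777), np.float64(141.68184593562074)) (np.float64(0.07628464754223187), np.float64(142.1288296202135))
bar [0.56040776 0.11450422 0.079     ] (np.float64(0.056784679035157055), np.float64(51.901600667559045))
(np.float64(0.1639778023275339), np.float64(141.84474785187626))
base (np.float64(0.08100296856128449), np.float64(140.98334748239972))
blade end (np.float64(0.04286442422073009), np.float64(-127.40989947427727))
```

Grasp plan: the post axis is at about (0.4315, 0.217) and the pull direction about 142°. The jaws go across the pull, at 52°, because the rim blocks the other way. I'll rise first, then travel high.

Call:
{"api": "play_rows", "payload": {"commands": [[-1,0,0,50,0,0,0],[-1,0,0,90,0,0,0],[-1,30,40,90,0,0,8],[-1,60,80,90,0,0,16],[-1,90,130,90,0,0,24],[-1,110,180,90,0,0,32],[-1,130,230,90,0,0,40],[-1,140,280,90,0,0,48],[-1,150,330,90,0,0,56],[-1,160,380,90,0,0,64],[-1,165,430,90,0,0,72],[-1,170,480,90,0,0,80],[-1,175,530,90,0,0,88],[-1,180,580,90,0,0,96],[-1,190,630,90,0,0,104],[-1,200,680,90,0,0,112],[-1,210,730,90,0,0,121],[-1,216,777,90,0,0,121],[-1,216,777,90,0,0,121],[-1,216,777,90,0,0,121]]}}

```text
time_s: 2.45
tcp_pos: [0.4309, 0.2193, 0.3116]
tool_rot: [-0.0, 0.898, 0.44, -0.001]
ft_force: [-0.0, 0.4, -0.5]
width: 0.0881
```

Run:
```python
from h import *
from scipy.spatial.transform import Rotation as R
o=manip.observe(); im=eyes.get_image('wrist'); save('w2',im)
q=o['tool_rot'];T=np.eye(4);T[:3,:3]=R.from_quat([q[1],q[2],q[3],q[0]]).as_matrix();T[:3,3]=o['tcp_pos']
print('jaw',np.degrees(np.arctan2(T[1,0],T[0,0])),o['tcp_pos'],o['dq'].round(3) if hasattr(o['dq'],'round') else o['dq'])
W=T@np.array(eyes.calibration('wrist')['tool_from_camera']); np.save('W2.npy',W);print(W.round(3))
```

```text
jaw 52.25987377791285 [0.43087607 0.21933821 0.31163557] [-0.058 -0.039  0.02  -0.024  0.017 -0.039]
[[ 0.612  0.757  0.229  0.368]
 [ 0.791 -0.585 -0.178  0.269]
 [-0.001  0.29  -0.957  0.472]
 [ 0.     0.     0.     1.   ]]
```

View pics/w2.png

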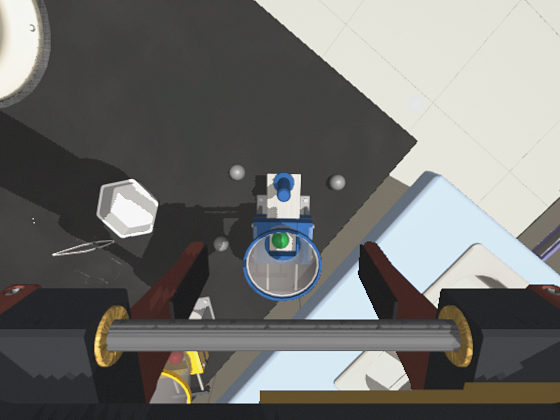

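Wrist view: post top is at about (284,193), foot (284,182), rim centre (282,264), well aligned with the jaws.

Run:
```python
from h import *
W=np.load('W2.npy')
a=atz('wrist',284.5,194,.150,W);f=atz('wrist',283.8,184,.087,W);r=atz('wrist',282,263.5,.165,W)
d=(f-r)[:2];print(a,f,r,np.linalg.norm(d),np.degrees(np.arctan2(d[1],d[0])))
d=(a-r)[:2];print(np.linalg.norm(d),np.degrees(np.arctan2(d[1],d[0])))
print(manip.observe()['tcp_pos'])
im=cv2.imread('pics/w2.png')[150:310,200:360];cv2.imwrite('pics/w2c.png',cv2.resize(im,None,fx=3.7,fy=3.7))
```

```text
[0.43265354 0.22062873 0.15      ] [0.43427827 0.21848777 0.087     ] [0.49084294 0.17217135 0.165     ] 0.07310794778276242 140.68861796632575
0.07572399906123317 140.21407251907203
[0.43094865 0.21777369 0.31209747]
```

View pics/w2c.png

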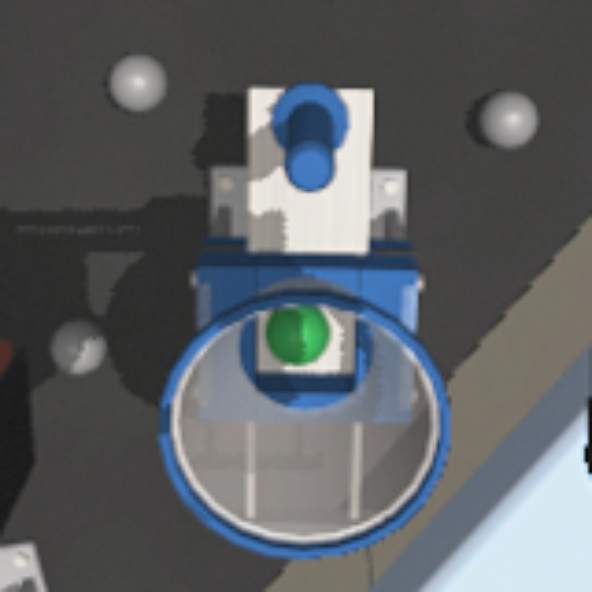

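Post confirmed at about (0.432, 0.219), so I'll descend and close.

Call:
{"api": "play_rows", "payload": {"commands": [[-1,1,1,-40,0,0,0],[-1,1,1,-80,0,0,0],[-1,1,1,-120,0,0,0],[-1,1,1,-150,0,0,0],[-1,1,1,-175,0,0,0],[-1,1,1,-195,0,0,0],[-1,1,1,-195,0,0,0],[-1,1,1,-195,0,0,0],[0.2,1,1,-195,0,0,0],[0.6,1,1,-195,0,0,0],[1,1,1,-195,0,0,0],[1,1,1,-195,0,0,0],[1,1,1,-195,0,0,0],[1,1,1,-195,0,0,0],[1,1,1,-195,0,0,0],[1,1,1,-195,0,0,0]]}}

```text
time_s: 4.1
tcp_pos: [0.4319, 0.2188, 0.117]
tool_rot: [0.0, 0.898, 0.44, -0.001]
ft_force: [-0.4, -0.0, -0.5]
width: 0.027
```

Call:
{"api": "play_rows", "payload": {"commands": [[1,0,0,0,0,0,0],[1,0,0,0,0,0,0],[1,0,0,0,0,0,0],[1,0,0,0,0,0,0],[1,0,0,0,0,0,0]]}}

```text
time_s: 4.6
tcp_pos: [0.4318, 0.2188, 0.117]
tool_rot: [0.0, 0.898, 0.44, -0.001]
ft_force: [-0.5, -0.4, -0.2]
width: 0.0155
```

Gripped at 15.5 mm with no side load. I'll draw along 141.5°, 45 mm first.

Call:
{"api": "play_rows", "payload": {"commands": [[1,-4,3,0,0,0,0],[1,-8,6,0,0,0,0],[1,-12,9.5,0,0,0,0],[1,-16,12.5,0,0,0,0],[1,-20,16,0,0,0,0],[1,-24,19,0,0,0,0],[1,-28,22,0,0,0,0],[1,-32,25.5,0,0,0,0],[1,-35,28,0,0,0,0],[1,-35,28,0,0,0,0],[1,-35,28,0,0,0,0]]}}

```text
time_s: 5.7
tcp_pos: [0.3961, 0.2474, 0.117]
tool_rot: [-0.001, 0.898, 0.44, -0.001]
ft_force: [-0.4, 3.4, -1.0]
width: 0.0153
```

Call:
{"api": "play_rows", "payload": {"commands": [[1,-1.5,1.2,0,0,0,0],[1,-3,2.4,0,0,0,0],[1,-4.5,3.6,0,0,0,0],[1,-6,4.8,0,0,0,0],[1,-6,4.8,0,0,0,0]]}}

```text
time_s: 6.2
tcp_pos: [0.3918, 0.2508, 0.117]
tool_rot: [0.001, 0.898, 0.439, -0.0]
ft_force: [10.5, -3.7, -3.5]
width: 0.0152
```

Run:
```python
from h import *
for c in ['scene','top']:
    im=eyes.get_image(c); save(c+'3',im)
a=cv2.imread('pics/top3.png')[150:290,110:290]
cv2.imwrite('pics/t3.png',cv2.resize(a,None,fx=4,fy=4,interpolation=cv2.INTER_CUBIC))
o=manip.observe();print(o['tcp_pos'],o['ft_force'],o['width'],o['time_s'])
```

```text
[0.39176438 0.25085517 0.11694224] [ 9.37574955 -3.65567764 -3.61379356] 0.015377684136780858 6.3
```

View pics/t3.png

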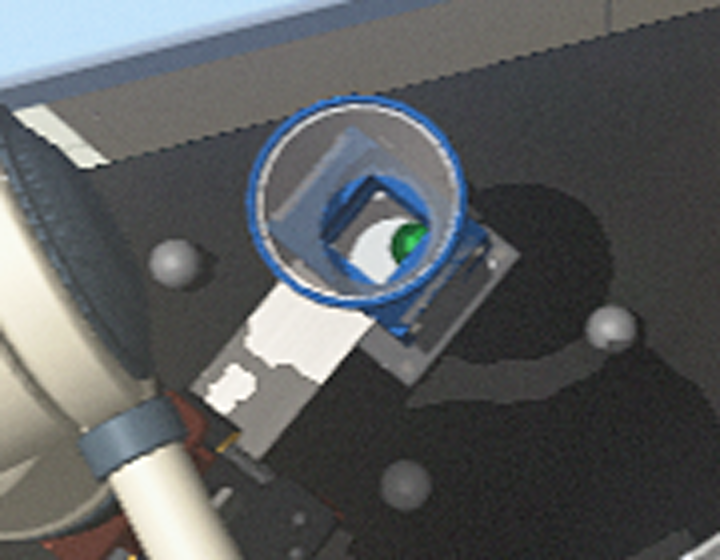

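View pics/scene3.png

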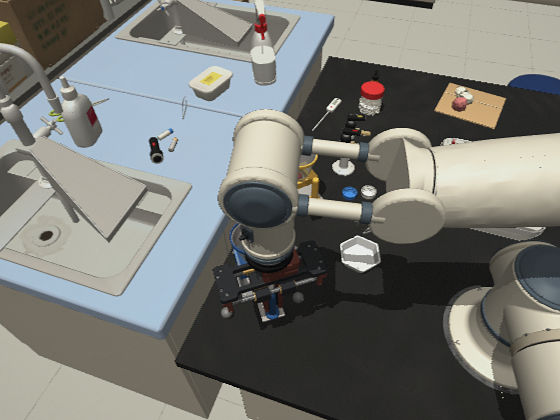

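The chute is open and the green ball lies low at (212,211). The reaction jumped to 10 N, which suggests the end stop. I'll nudge once more to confirm, then release.

Call:
{"api": "play_rows", "payload": {"commands": [[1,-2.5,2,0,0,0,0],[1,-4,3.2,0,0,0,0],[1,-4,3.2,0,0,0,0]]}}

```text
time_s: 6.6
tcp_pos: [0.3917, 0.2509, 0.117]
tool_rot: [0.006, 0.899, 0.437, 0.002]
ft_force: [19.7, -9.4, -6.4]
width: 0.0153
```

It did not move and the force rose to 22 N, so the gate is at its stop. I'll relax, open and rise.

Call:
{"api": "play_rows", "payload": {"commands": [[1,0,0,0,0,0,0],[1,0,0,0,0,0,0],[-1,0,0,0,0,0,0],[-1,0,0,0,0,0,0],[-1,0,0,0,0,0,0],[-1,0,0,0,0,0,0],[-1,0,0,0,0,0,0],[-1,0,0,0,0,0,0],[-1,0,0,0,0,0,0],[-1,0,0,0,0,0,0]]}}

```text
time_s: 7.6
tcp_pos: [0.3917, 0.2509, 0.117]
tool_rot: [0.006, 0.899, 0.437, 0.002]
ft_force: [-0.3, 0.6, 0.3]
width: 0.0756
```

Call:
{"api": "play_rows", "payload": {"commands": [[-1,0,0,10,0,0,0],[-1,0,0,30,0,0,0],[-1,0,0,60,0,0,0],[-1,0,0,100,0,0,0],[-1,0,0,140,0,0,0],[-1,0,0,170,0,0,0],[-1,0,0,170,0,0,0],[-1,0,0,170,0,0,0],[-1,0,0,170,0,0,0]]}}

```text
time_s: 8.5
tcp_pos: [0.3914, 0.2508, 0.2856]
tool_rot: [0.006, 0.899, 0.437, 0.001]
ft_force: [-0.5, -0.6, -0.2]
width: 0.0877
```

Run:
```python
from h import *
from scipy.spatial.transform import Rotation as R
o=manip.observe()
im=eyes.get_image('wrist'); save('w4',im)
q=o['tool_rot'];T=np.eye(4);T[:3,:3]=R.from_quat([q[1],q[2],q[3],q[0]]).as_matrix();T[:3,3]=o['tcp_pos']
np.save('W4.npy',T@np.array(eyes.calibration('wrist')['tool_from_camera']))
im=eyes.get_image('top'); save('top4',im)
a=im[130:290,100:380]
save('t4',cv2.resize(a,None,fx=2.8,fy=2.8,interpolation=cv2.INTER_CUBIC))
o=manip.observe();print(o['tcp_pos'],o['ft_force'],o['width'],o['time_s'])
for c in ['top','wrist']:
  for l in ['blue_knob','green_ball_center']:
    print(c,l,[(np.round(d['position'],3).tolist(),round(d['confidence'],2)) for d in eyes.spot_in(c,l)])
```

```text
[0.39131265 0.25068572 0.28528379] [-0.87591161 -0.48942349 -0.12099613] 0.08780145145318956 8.6
top blue_knob [([0.435, 0.215, 0.082], 0.64)]
top green_ball_center [([0.489, 0.268, 0.02], 0.6), ([0.502, 0.159, 0.031], 0.55), ([0.389, 0.16, 0.02], 0.44), ([0.462, 0.06, 0.024], 0.44)]
wrist blue_knob [([0.43, 0.229, 0.08], 0.68)]
wrist green_ball_center [([0.492, 0.275, 0.018], 0.75), ([0.462, 0.073, 0.023], 0.67)]
```

View pics/t4.png

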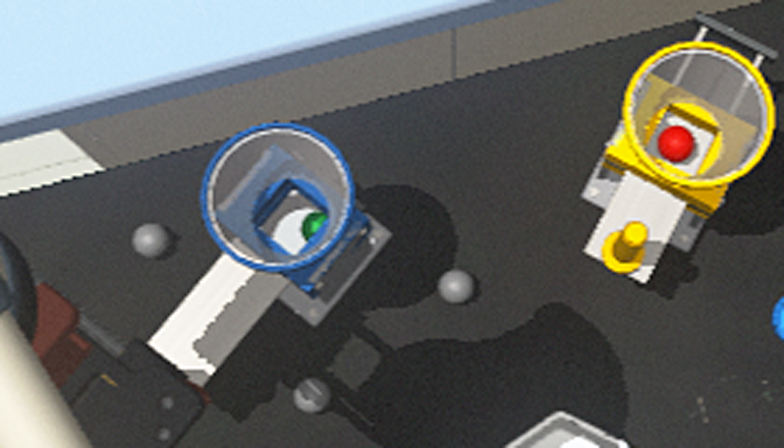

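View pics/w4.png

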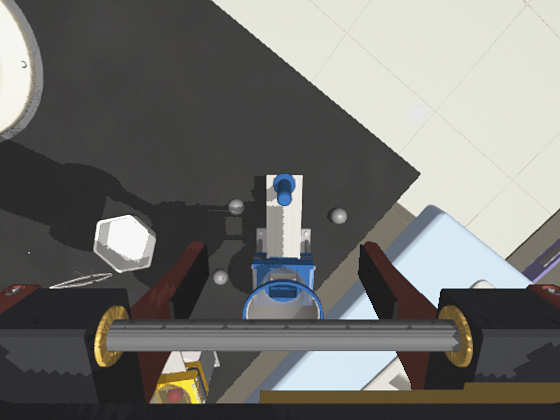

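Run:
```python
from h import *
W=np.load('W4.npy')
a=atz('wrist',284.5,199,.150,W);b=atz('wrist',284,185,.087,W);print(a,b,np.linalg.norm((a-[.432,.219,.15])[:2]))
workorder.finish_job()
```

```text
[0.3933304  0.25161009 0.15      ] [0.3933129  0.25100214 0.087     ] 0.05058414730040723
the job is handed in; nothing more can be done
```

I drew the blue gate to its end stop, the green ball dropped into the cup, and I let go of the handle. The job is handed in at about 9 s of the 32 s; no verdict was reported.

- **Gate:** I gripped the post with the jaws across the pull and drew it about 51 mm along 141.5°. At the end the reaction rose to 22 N with no further movement, which is how I know it met the stop. After release, the wrist picture puts the post about 51 mm from where it started, so it stayed put. The gate may have started up to 6 mm open.
- **Ball:** The top picture shows it low under the blue hopper's chute at about (0.502, 0.159, 0.031). That is about 143 mm behind the post (limit 150 mm) and 4 mm to the side. The position is only good to about 4 mm, but the cup wall stops the ball at about 142 mm.
- **Yellow hopper:** Its gate still looks shut, with the red ball on its blade. I did not measure it.
- **Robot:** The fingers are open, 170 mm above the grip height, and touching nothing; the force reads about 1 N or less.
- **Disagreements:** The network finding the blue handle marked (0.435, 0.215) in top and (0.430, 0.229) in wrist after the pull. Those points lie on the blade, about where the post had been, not on the post, so I relied on my own pixel measurement. It also marked the grey look-alike balls as `green_ball_center`, and I ignored those.

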